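# Lay out the tasting board in a cheese-ripening room

### The arm

A 6-joint arm with a two-finger parallel gripper is mounted at the origin on the work surface. World frame = base frame: x ahead of the robot, y to its left, z up, the work surface at z = 0. Lengths are in mm, angles in rad, forces in N, time in s.
With the tool pointing down it reaches from about 350 to 875 mm from the base axis. Payload 4.2 kg.
Tool frame: the origin (TCP) lies between the finger pads; the fingertips stand 25 mm ahead of it and the grasp point (between the pads) lies 6 mm ahead of it; z points along the fingers, y is the line along which they close (so a half turn about z gives the same grasp; the last joint's range is limited). The gripper opens to 85 mm and grips with 20 to 120 N. Pads are 22 mm wide; open, the fingers measure 114 mm over their backs; the gripper's body (76 mm by 85 mm) begins 54 mm behind the grasp point. The pads swing forward as they close: fully open they stand 13 mm farther back than shut.
Start: joints at [-0.894, 0.385, 0.008, 0, -1.194, -0.259], TCP at [253.607, -571.212, 256.312] pointing down, gripper open.
Joint ranges: [-3.14, 3.14], [-1.21, 2.06], [-1.07, 1.41], [-3.16, 2.05], [-2.99, -0.16], [-3.1, 3.1]. Speed limits (rad/s): [2.79, 2.79, 3.14, 3.14, 3.14, 3.14].

### API

Orientations are given as a unit quaternion [x, y, z, w].
In Python, from bench import read_state, imaging, workorder, nets gives the robot as it stands.
- The arm moves only by the tool apply_moves, never from a script. Its argument "rows" is a list of rows, each an object with "hand": the opening, from -1 (shut) to 1 (fully open); "delta_pos": the shift along the tool's x, y, z in mm, a list of three; "yaw": the turn about the tool's z in rad. A call has 1 to 12 rows; each row is the pose to reach, as a shift and turn from the pose commanded when the call began, along the tool's axes at that moment; what a row does not reach only later rows make up. A row lasts 1/12 s, in which the tool goes at most 41.7 mm and 7.16 degrees, less where a joint would pass 70% of its speed; a pose out of reach is approached as far as the arm can. A call with a gripper value outside its range is refused whole. The fingers move at their own pace and stop on an object; the grip force is fixed at half the most. Time passes only in rows, so rows that repeat a pose let the fingers close. It gives the time, the measured TCP pose, the force, the opening and the grip force at its end, in the units of the state.
- read_state(): the state, without advancing time (a new reading comes with each control period).
- imaging.get_image(name): name is "side" or "top"; returns a dict with "pixels" (420x560x3 uint8, red, green, blue), "fx", "fy", "cx", "cy" (pixels), "dist" ([k1, k2, p1, p2, k3] as OpenCV has them; the pictures are not rectified), "xyz" and "rotation" of the camera in the world. Camera axes: x right, y down, z forward; pixel columns grow to the right and rows downward; lengths in mm; the calibration is good to about 2 mm. A picture is of the moment at which its call begins. There is no depth.
- workorder.job_done(): hands the job in; it is judged then, once.
Trained networks look in the newest picture that a camera, given by its name, has taken for a name from the list of things; names that differ only in an ending like _2 or _b are one class to them, and where a whole thing is asked for, a point or a joint stands for the part that bears it (a point fixed in the world has none). Each returns a list of dicts, best first, with "score" (0 to 1); they miss things now and then, are a little off and sometimes report something else, mostly with a low value. They report only what shows in the picture. A call takes as long as a camera call. They do not tell look-alikes from the thing itself.
- nets.find_in(camera, query): "location" ([row, column] in pixels, amid what is visible of it).
- nets.pinpoint(camera, query): "location" ([row, column] in pixels: a listed point, or the origin of a listed thing).
The state is a dict: "clock": time; "joints": joint angles; "joint_vel": joint speeds; "joint_efforts": joint torques, N m; "position": TCP position; "ee_rot": TCP orientation; "contact_force": force on the tool from outside, world axes, zero at the start; "wrist_torque": the same for the moment, N m; "gripper_width": finger opening in mm; "grasp_force": force on a finger pad.
Only numpy, scipy, OpenCV 4.12 (cv2) and the standard library are available. Lean on these libraries where they do the work, as an engineer would, in place of code of your own. Each camera call takes 0.05 s, during which the arm holds its last target. There are 200 camera calls.

### The job

Lay out the four small cheeses on the reed mats of the long ripening board: the tall drum upright on the mat next to the dial gauge, the square cheese flat on the mat at the other end of the row, and the log on the middle mat between them, lying straight across the width of the board. Put the small flat round cheese on top of the drum; centre each cheese on its mat (the flat one on the drum), set each down rather than dropping it, and leave the gauge, the jar and the salt cup where they stand.

Things in the scene. Friction and masses are not known exactly. Their poses are not given: they have to be found in the camera images.
- drum: the tall drum cheese: brown upright cylinder, 56 mm across, 75 mm high, about 0.19 kg, standing loose on the table; origin at the centre of its underside, z up
- flat: the small flat round cheese: brown disc, 50 mm across, 26 mm high, about 0.06 kg, lying loose on the table; origin at the centre of its underside, z up
- square: the square cheese: pale greyish block, 56 x 56 mm in plan, 34 mm high, about 0.12 kg, lying loose on the table; origin at the centre of its underside, x and y axes normal to its sides, z up
- log: the log cheese: pale greyish bar with rounded edges, 110 mm long (its x axis), 40 mm wide (y axis), 38 mm high, about 0.16 kg, lying loose on the table; origin at the centre of its underside, z up
- mat_left: a pale gold round reed mat, 90 mm across and 4 mm thick, fixed on the board; origin at the centre of its underside, x axis across the board's width, y axis along the board's length, z up. It is the leftmost (+y) of the three in the row, about 110 mm from the middle mat. Its top is 22 mm above the table
- mat_mid: a pale gold round reed mat, 90 mm across and 4 mm thick, fixed on the board; origin at the centre of its underside, x axis across the board's width, y axis along the board's length, z up. It is the middle one of the three in the row, at the middle of the board, a fixed plank 480 x 130 mm, 18 mm thick
- mat_right: a pale gold round reed mat, 90 mm across and 4 mm thick, fixed on the board; origin at the centre of its underside, x axis across the board's width, y axis along the board's length, z up. It is the rightmost (-y) of the three in the row, about 110 mm from the middle mat
- gauge: the dial gauge: a small round steel dial (42 mm across, 16 mm thick) upright on a dark square foot 44 mm wide, 58 mm high in all, 0.16 kg, standing loose on one end of the board (left or right), its centre about 90 mm beyond the end mat's centre; origin at the centre of its underside. To be left alone
- jar: a round amber glass jar with a steel cap, 40 mm across, 55 mm high, 0.12 kg, standing loose on the other end of the board, its centre about 90 mm beyond that end's mat; origin at the centre of its underside. To be left alone
- salt: an open white ceramic salt cup, 44 mm across, 36 mm high, standing loose on the table in front of the board, among the cheeses; origin at the centre of its underside. To be left alone
Mind the look-alikes: they are no part of the job. What is shaped like the log but red is not meant. Leave any red look-alike of the flat alone.

How it is judged (in metres and radians):
At the end, for the whole second after the job is handed in: Drum upright on the mat by the gauge, square on the other end mat, log on the middle mat, each within 15 mm of centre; log across the board within 0.25 rad; flat cheese on the drum within 12 mm; all level within 0.12 rad, at rest; gauge, jar, salt cup moved under 20 mm (((horizontal distance between gauge and mat_left below 0.15 m and horizontal distance between drum and mat_left below 0.015 m and z of drum in the frame of mat_left between 0.001 and 0.008 m and horizontal distance between square and mat_right below 0.015 m and z of square in the frame of mat_right between 0.001 and 0.008 m) or (horizontal distance between gauge and mat_right below 0.15 m and horizontal distance between drum and mat_right below 0.015 m and z of drum in the frame of mat_right between 0.001 and 0.008 m and horizontal distance between square and mat_left below 0.015 m and z of square in the frame of mat_left between 0.001 and 0.008 m)) and horizontal distance between log and mat_mid below 0.015 m and z of log in the frame of mat_mid between 0.001 and 0.008 m and angle between the x axis of log and the x axis of mat_mid, either way round below 0.25 rad and horizontal distance between flat and drum below 0.012 m and z of flat in the frame of drum between 0.071 and 0.079 m and angle between each of drum, flat, square, log's own z axis and vertical below 0.12 rad and linear speed of each of drum, flat, square, log below 0.02 m/s and angular speed of each of drum, flat, square, log below 0.15 rad/s and distance of each of gauge, jar, salt from where it was at the start of the episode below 0.02 m); the robot touches nothing.
It fails at once if the gauge, the jar or the salt cup is disturbed (moved more than 20 mm) (distance of any of gauge, jar, salt from where it was at the start of the episode above 0.02 m).
It fails at once if a cheese is dropped (falls free of the fingers faster than 0.7 m/s, a fall of about 25 mm) ((linear speed of drum above 0.7 m/s and contact force between the fingers and drum below 0.05 N) or (linear speed of flat above 0.7 m/s and contact force between the fingers and flat below 0.05 N) or (linear speed of square above 0.7 m/s and contact force between the fingers and square below 0.05 N) or (linear speed of log above 0.7 m/s and contact force between the fingers and log below 0.05 N)).
It also fails if it takes over 99 s, if anything falls off the work surface, if the arm or the gripper's body presses on something with over 40 N, if the wrist force passes 120 N, or if a joint passes its speed limit or range.

## Working session

There is one attempt and no reset: what is moved stays moved. The work goes in short steps, Python scripts to look and compute and a tool call to move; the robot and the scene stay as the last step left them, time stands still between calls to the robot, and variables do not carry over. Pictures are saved under pics/ and viewed, at most 14 in all, crops included, and the job is handed in when it is done.

Besides the shell and the picture viewer there is one more tool, called after ">>>" as a command line: name --argument value ..., lists and objects as JSON in quotes. apply_moves: Moves the arm, as the interface text tells. Its arguments: {"type":"object","properties":{"rows":{"type":"array"}},"required":["rows"]}

```bash
ls; mkdir -p pics; cat > h.py <<'E'
import numpy as np, cv2
from bench import read_state, imaging, workorder, nets
def cam(n):
    d=imaging.get_image(n); return d
def K(d): return np.array([[d['fx'],0,d['cx']],[0,d['fy'],d['cy']],[0,0,1]])
def Rm(d):
    r=np.array(d['rotation'],float)
    if r.shape==(3,3): return r
    from scipy.spatial.transform import Rotation
    return Rotation.from_quat(r).as_matrix()
def ray(d,rc):
    u=cv2.undistortPoints(np.array([[[rc[1],rc[0]]]],float),K(d),np.array(d['dist'],float))[0,0]
    return np.array(d['xyz'],float),Rm(d)@np.array([u[0],u[1],1.])
def atz(d,rc,z):
    o,v=ray(d,rc); return o+v*(z-o[2])/v[2]
def tri(d1,p1,d2,p2):
    o,v=ray(d1,p1);q,w=ray(d2,p2)
    s=np.linalg.lstsq(np.c_[v,-w],q-o,rcond=None)[0]
    a=o+s[0]*v;b=q+s[1]*w
    return (a+b)/2,np.linalg.norm(a-b)
def proj(d,X):
    R=Rm(d);t=-R.T@np.array(d['xyz'],float)
    p=cv2.projectPoints(np.array(X,float).reshape(-1,1,3),cv2.Rodrigues(R.T)[0],t,K(d),np.array(d['dist'],float))[0][:,0]
    return p[:,::-1]
E
python3 - <<'E'
from h import *
for n in('top','side'):
    d=cam(n); cv2.imwrite(f'pics/{n}0.png',d['pixels'][:,:,::-1])
    print(n,d['xyz'],np.round(Rm(d),3).tolist(),d['fx'])
    for q in 'drum flat square log mat_left mat_mid mat_right gauge jar salt'.split():
        print(q,[(np.round(r['location']).tolist(),round(r['score'],2)) for r in nets.pinpoint(n,q)[:4]], [(np.round(r['location']).tolist(),round(r['score'],2)) for r in nets.find_in(n,q)[:4]])
s=read_state();print(s)
E
```

```text
pics
top [321.03169581   8.70753372 982.17840978] [[-0.027, -0.981, 0.193], [-1.0, 0.029, 0.009], [-0.014, -0.193, -0.981]] 401.8687407710273
drum [([244.0, 150.0], 0.86), ([169.0, 239.0], 0.43)] [([243.0, 144.0], 0.84)]
flat [([246.0, 386.0], 0.64), ([244.0, 349.0], 0.54)] [([241.0, 347.0], 0.79), ([246.0, 387.0], 0.6)]
square [([237.0, 433.0], 0.56), ([172.0, 328.0], 0.41)] [([238.0, 436.0], 0.94)]
log [([245.0, 239.0], 0.84), ([299.0, 213.0], 0.66)] [([244.0, 236.0], 0.76), ([300.0, 212.0], 0.56)]
mat_left [([166.0, 238.0], 0.74)] [([168.0, 241.0], 0.92)]
mat_mid [([170.0, 285.0], 0.69)] [([172.0, 286.0], 0.72)]
mat_right [([173.0, 327.0], 0.91)] [([172.0, 328.0], 0.96)]
gauge [([162.0, 207.0], 0.6)] [([161.0, 205.0], 0.56)]
jar [([175.0, 367.0], 0.87), ([170.0, 286.0], 0.48)] [([171.0, 365.0], 0.63)]
salt [([245.0, 239.0], 0.54), ([243.0, 292.0], 0.5)] []
side [316.78982489 746.37384894 705.10330795] [[-0.977, -0.123, 0.176], [-0.213, 0.636, -0.741], [-0.021, -0.762, -0.648]] 506.14951270601125
drum [([385.0, 263.0], 0.87)] [([371.0, 260.0], 0.83), ([185.0, 234.0], 0.37)]
flat [(
[... 737 characters left out ...]
': array([-8.94391605e-01,  3.84692446e-01,  7.85605926e-03, -4.84969250e-06,
       -1.19400592e+00, -2.58605672e-01]), 'joint_vel': array([ 0.00094128, -0.0007337 ,  0.00194431,  0.00203535,  0.00070617,
        0.00072557]), 'joint_efforts': array([-2.41591688e-04, -3.92081666e+01,  1.88615048e+01,  4.19070303e+00,
       -3.43053698e-04,  1.21102381e-06]), 'position': array([ 253.59909415, -571.19220959,  256.29868646]), 'ee_rot': array([-2.07382602e-01,  9.78259912e-01,  2.15402003e-05, -8.34841985e-06]), 'contact_force': array([ 0.57589635,  0.49161469, -0.33950666]), 'wrist_torque': array([-0.00898209,  0.02551199,  0.02833809]), 'grasp_force': 0.0, 'gripper_width': 85.26942402743674}
```

View pics/top0.png

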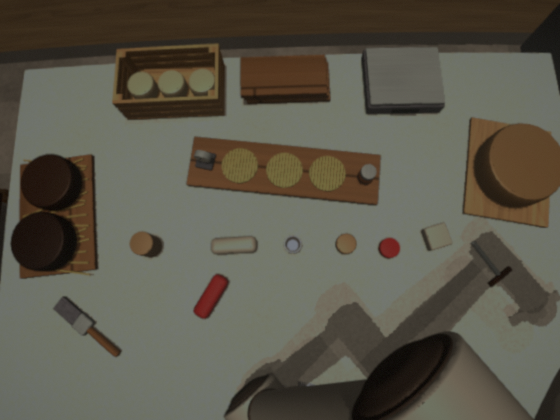

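View pics/side0.png

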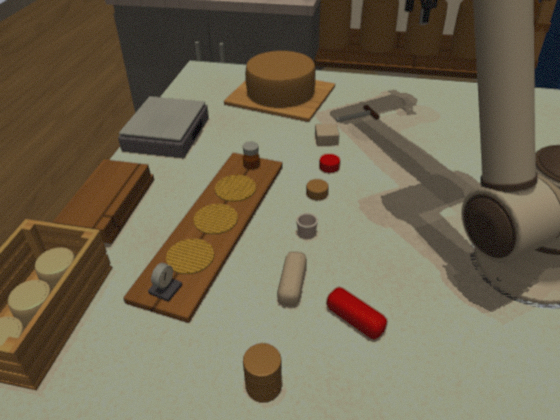

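Top view: drum (243,144), pale log (245,235), red log (297,211; look-alike), salt (244,293), brown flat (243,346), red disc (247,389; look-alike), square (236,437). Gauge is at the left end (160,205) and the jar at the right end (174,367), so drum → mat_left and square → mat_right. The crate cheeses at (85,140–200) and the dark wheels are not meant. Next I'll fit the silhouettes in both views.

```bash
cat > fit.py <<'E'
from h import *
from scipy.optimize import minimize
def cyl(D,H,z0):
    a=np.linspace(0,2*np.pi,40,endpoint=False)
    return lambda p:np.vstack([np.c_[p[0]+D/2*np.cos(a),p[1]+D/2*np.sin(a),np.full(40,z)] for z in (p[3],p[3]+H)])
def box(L,W,H,r=0):
    # rounded: edge points pulled in by r (sphere-ish corners)
    pts=[]
    for sx in(-1,1):
        for sy in(-1,1):
            for sz in(-1,1):
                if r==0: pts.append([sx*L/2,sy*W/2,sz*H/2+H/2])
                else:
                    for v in SPH: pts.append([sx*(L/2-r)+r*v[0],sy*(W/2-r)+r*v[1],sz*(H/2-r)+H/2+r*v[2]])
    pts=np.array(pts)
    def f(p):
        c,s=np.cos(p[2]),np.sin(p[2])
        return np.c_[p[0]+c*pts[:,0]-s*pts[:,1],p[1]+s*pts[:,0]+c*pts[:,1],p[3]+pts[:,2]]
    return f
g=np.random.default_rng(0).normal(size=(60,3));SPH=g/np.linalg.norm(g,axis=1)[:,None]
S=8
def sil(d,X,org,sh):
    p=proj(d,X)-org
    m=np.zeros((sh[0]*S,sh[1]*S),np.uint8)
    h=cv2.convexHull(((p[:,::-1]+.5)*S).astype(np.float32).round().astype(np.int32))
    cv2.fillConvexPoly(m,h,255)
    return cv2.resize(m,(sh[1],sh[0]),interpolation=cv2.INTER_AREA)/255.
def hullpx(d,X): return cv2.convexHull(proj(d,X)[:,::-1].astype(np.float32))[:,0]
def fit(views,model,p0,yaw,z,freez=False):
    # maximise two-region colour separation (Chan-Vese) in each view
    ctx=[]
    for d in views:
        h=hullpx(d,model([p0[0],p0[1],p0[2],z]));lo=np.floor(h.min(0)-9).astype(int);hi=np.ceil(h.max(0)+9).astype(int)
        lo=np.maximum(lo,0);hi=np.minimum(hi,[560,420])
        im=cv2.cvtColor(d['pixels'][lo[1]:hi[1],lo[0]:hi[0]],cv2.COLOR_RGB2LAB).astype(float)
        im[...,0]*=.5
        ctx.append((d,np.array([lo[1],lo[0]]),im))
    sc=[10,10,.2,10]
    def un(q):
        p=[p0[0]+q[0]*sc[0],p0[1]+q[1]*sc[1],p0[2],z];k=2
        if yaw:p[2]+=q[k]*sc[2];k+=1
        if freez:p[3]+=q[k]*sc[3]
        return p
    def cost(q):
        p=un(q);e=0
        for d,o,im in ctx:
            w=sil(d,model(p),o,im.shape[:2])[...,None]
            if w.sum()<5:return 1e9
            mi=(im*w).sum((0,1))/w.sum();mo=(im*(1-w)).sum((0,1))/(1-w).sum()
            r=im-w*mi-(1-w)*mo
            e+=(r**2).sum()/((im-im.mean((0,1)))**2).sum()
        return e
    n=2+yaw+freez;best=None
    for s in ([1]*n,[-1]*n):
        r=minimize(cost,np.zeros(n),method='Nelder-Mead',options=dict(initial_simplex=np.vstack([np.zeros(n),np.diag(s)]),xatol=.01,fatol=1e-5,maxiter=300))
        if best is None or r.fun<best.fun:best=r
    return np.array(un(best.x)),best.fun
M=dict(drum=cyl(56,75,0),flat=cyl(50,26,0),square=box(56,56,34),log=box(110,40,38,15),mat=cyl(90,4,0),salt=cyl(44,36,0),gaugefoot=None)
E
cat > run1.py <<'E'
from fit import *
t=cam('top');s=cam('side')
init=dict(drum=((243,144),(371,260),37),flat=((243,346),(189,318),13),square=((237,436),(132,327),17),log=((245,235),(278,294),19),salt=((244,293),(226,304),18),mat_left=((166,239),(256,188),20),mat_mid=((170,285),(217,216),20),mat_right=((173,327),(185,235),20))
vis={n:cv2.resize(d['pixels'][:,:,::-1],None,fx=4,fy=4,interpolation=cv2.INTER_CUBIC) for n,d in(('t',t),('s',s))}
for n,(a,b,h) in init.items():
    X,e=tri(t,a,s,b);z=18. if 'mat' in n else 0.
    m=M[n.split('_')[0]]
    x0=atz(t,a,h)
    yaw=n in('square','log')
    y0=0.
    if n=='log':y0=np.pi/2
    p,f=fit([t,s],m,[x0[0],x0[1],y0],yaw,z)
    pz,fz=fit([t,s],m,p[:3],yaw,z,True)
    print(n,'tri',X.round(0),round(e,1),'fit',p.round(2),round(f,3),'freez',pz.round(2),round(fz,3))
    for k,d in(('t',t),('s',s)):
        cv2.polylines(vis[k],[((hullpx(d,m(p))+.5)*4).round().astype(int)],True,(0,255,255),1)
cv2.imwrite('pics/fit1.png',np.vstack([cv2.resize(vis['t'][130*4:270*4,120*4:460*4],(800,330)),]))
cv2.imwrite('pics/fit1s.png',cv2.resize(vis['s'][110*4:410*4,130*4:400*4],(540,600)))
E
python3 run1.py
```

```text
drum tri [439. 353.  42.] 0.2 fit [435.52 350.01   0.     0.  ] 0.573 freez [436.02 348.59   0.    -6.41] 0.496
flat tri [ 427. -132.   10.] 4.7 fit [ 426.85 -128.45    0.      0.  ] 0.73 freez [ 427.25 -129.58    0.     -3.68] 0.716
square tri [ 435. -349.   22.] 0.6 fit [ 4.3634e+02 -3.4920e+02  2.4000e-01  0.0000e+00] 1.555 freez [ 4.3678e+02 -3.5065e+02  2.4000e-01 -3.4600e+00] 1.513
log tri [430. 138.  12.] 3.9 fit [429.57 149.44   1.58   0.  ] 1.305 freez [430.82 140.79   1.57 -12.29] 1.213
salt tri [432.  -3.  13.] 3.4 fit [427.76  -0.52   0.     0.  ] 0.676 freez [429.24  -2.19   0.    -6.24] 0.624
mat_left tri [632. 127.  16.] 4.4 fit [631.8  125.88   0.    18.  ] 1.234 freez [631.6  125.82   0.    18.66] 1.246
mat_mid tri [615.  11.  19.] 0.3 fit [616.4   14.03   0.    18.  ] 1.276 freez [616.37  14.03   0.    17.9 ] 1.32
mat_right tri [603. -92.  25.] 0.5 fit [604.59 -92.49   0.    18.  ] 1.345 freez [604.59 -92.49   0.    18.  ] 1.353
```

View pics/fit1.png

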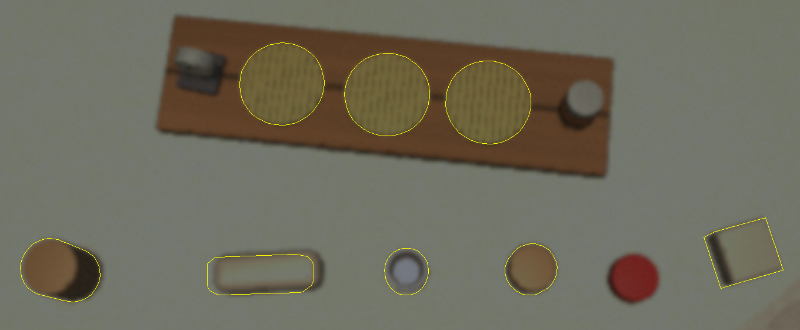

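View pics/fit1s.png

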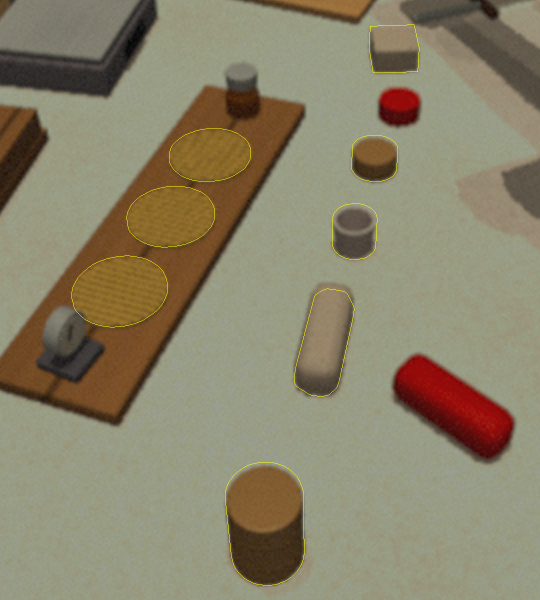

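Crops show the fitted outlines on square, flat, drum, salt and mats matching well in both views; only the log fit is about 6 mm too far toward +y. The reds at (247,389) and (297,211) in the top view are excluded. Board x-axis is at about -0.124 rad. I'll start with the square.

```bash
cat > go.py <<'E'
import sys,numpy as np
from h import *
def st():
    s=read_state();x,y,z,w=s['ee_rot'];from scipy.spatial.transform import Rotation as R
    m=R.from_quat(s['ee_rot']).as_matrix();return s,m
def to(x,y,z,ang):
    s,m=st();d=m.T@(np.array([x,y,z])-s['position'])
    a=np.arctan2(m[1,1],m[0,1]);yaw=(a-ang+np.pi)%(2*np.pi)-np.pi
    print('pos',s['position'].round(1),'ang',round(a,3),'delta',d.round(1),'yaw',round(yaw,3),'w',round(s['gripper_width'],1),'t',round(s['clock'],2),'j6',s['joints'][5].round(2),'F',s['contact_force'].round(1))
if __name__=='__main__':to(*map(float,sys.argv[1:5]))
E
python3 go.py 436.5 -349.5 110 3.38
```

```text
pos [ 253.6 -571.2  256.3] ang 1.989 delta [-257.1  128.4  146.3] yaw -1.391 w 85.4 t 2.2 j6 -0.26 F [ 0.3 -0.2  1.2]
```

>>> apply_moves --rows '[{"hand": 1, "delta_pos": [-257, 128.5, 146], "yaw": -1.391}, {"hand": 1, "delta_pos": [-257, 128.5, 146], "yaw": -1.391}, {"hand": 1, "delta_pos": [-257, 128.5, 146], "yaw": -1.391}, {"hand": 1, "delta_pos": [-257, 128.5, 146], "yaw": -1.391}, {"hand": 1, "delta_pos": [-257, 128.5, 146], "yaw": -1.391}, {"hand": 1, "delta_pos": [-257, 128.5, 146], "yaw": -1.391}, {"hand": 1, "delta_pos": [-257, 128.5, 146], "yaw": -1.391}, {"hand": 1, "delta_pos": [-257, 128.5, 146], "yaw": -1.391}, {"hand": 1, "delta_pos": [-257, 128.5, 146], "yaw": -1.391}, {"hand": 1, "delta_pos": [-257, 128.5, 146], "yaw": -1.391}, {"hand": 1, "delta_pos": [-257, 128.5, 146], "yaw": -1.391}, {"hand": 1, "delta_pos": [-257, 128.5, 146], "yaw": -1.391}]'

```text
clock: 3.2
position: [436.7, -349.2, 110.3]
ee_rot: [0.787, -0.617, -0.0, 0.0]
contact_force: [-0.1, -0.2, -0.1]
gripper_width: 85.0
grasp_force: 0.0
```

```bash
python3 go.py 436.5 -349.5 27 3.38
```

```text
pos [ 436.7 -349.2  110.3] ang -2.9 delta [ 0.2  0.3 83.3] yaw 0.003 w 85.0 t 3.2 j6 0.63 F [-0.1 -0.2 -0.1]
```

>>> apply_moves --rows '[{"hand": 1, "delta_pos": [0, 0, 30], "yaw": 0}, {"hand": 1, "delta_pos": [0, 0, 60], "yaw": 0}, {"hand": 1, "delta_pos": [0, 0, 75], "yaw": 0}, {"hand": 1, "delta_pos": [0, 0, 83], "yaw": 0}, {"hand": 1, "delta_pos": [0, 0, 83], "yaw": 0}, {"hand": 0, "delta_pos": [0, 0, 83], "yaw": 0}, {"hand": -1, "delta_pos": [0, 0, 83], "yaw": 0}, {"hand": -1, "delta_pos": [0, 0, 83], "yaw": 0}, {"hand": -1, "delta_pos": [0, 0, 83], "yaw": 0}, {"hand": -1, "delta_pos": [0, 0, 83], "yaw": 0}, {"hand": -1, "delta_pos": [0, 0, 83], "yaw": 0}, {"hand": -1, "delta_pos": [0, 0, 83], "yaw": 0}]'

```text
clock: 4.2
position: [437.6, -350.1, 29.1]
ee_rot: [0.786, -0.618, 0.002, -0.0]
contact_force: [0.5, 0.6, 6.2]
gripper_width: 55.1
grasp_force: 64.8
```

```bash
python3 go.py 436.5 -349.5 140 3.38
```

```text
pos [ 437.6 -350.1   29.1] ang -2.903 delta [  -0.6    0.7 -110.9] yaw -0.0 w 55.1 t 4.2 j6 0.62 F [0.5 0.6 6.2]
```

>>> apply_moves --rows '[{"hand": -1, "delta_pos": [0, 0, -20], "yaw": 0}, {"hand": -1, "delta_pos": [0, 0, -50], "yaw": 0}, {"hand": -1, "delta_pos": [0, 0, -80], "yaw": 0}, {"hand": -1, "delta_pos": [0, 0, -110], "yaw": 0}, {"hand": -1, "delta_pos": [0, 0, -110], "yaw": 0}]'

```text
clock: 4.62
position: [439.5, -351.3, 144.0]
ee_rot: [0.786, -0.618, 0.006, -0.001]
contact_force: [0.5, -1.0, -1.5]
gripper_width: 55.0
grasp_force: 64.1
```

```bash
python3 go.py 604.6 -92.5 140 3.018
```

```text
pos [ 439.5 -351.3  144. ] ang -2.902 delta [-212.4 -221.6    4.2] yaw 0.363 w 55.0 t 4.62 j6 0.62 F [ 0.5 -1.  -1.5]
```

>>> apply_moves --rows '[{"hand": -1, "delta_pos": [-25, -27, 2], "yaw": 0.05}, {"hand": -1, "delta_pos": [-50, -54, 4], "yaw": 0.1}, {"hand": -1, "delta_pos": [-75, -80, 4], "yaw": 0.15}, {"hand": -1, "delta_pos": [-100, -106, 4], "yaw": 0.2}, {"hand": -1, "delta_pos": [-125, -132, 4], "yaw": 0.25}, {"hand": -1, "delta_pos": [-150, -158, 4], "yaw": 0.3}, {"hand": -1, "delta_pos": [-175, -184, 4], "yaw": 0.33}, {"hand": -1, "delta_pos": [-197, -206, 4], "yaw": 0.36}, {"hand": -1, "delta_pos": [-212.4, -221.6, 4], "yaw": 0.363}, {"hand": -1, "delta_pos": [-212.4, -221.6, 4], "yaw": 0.363}, {"hand": -1, "delta_pos": [-212.4, -221.6, 4], "yaw": 0.363}]'

```text
clock: 5.53
position: [601.6, -89.6, 132.7]
ee_rot: [-0.662, 0.749, 0.0, -0.0]
contact_force: [0.5, -0.2, -1.6]
gripper_width: 54.7
grasp_force: 64.1
```

```bash
python3 go.py 604.6 -92.5 53 3.018
```

```text
pos [601.6 -89.6 132.7] ang 3.018 delta [ 2.5 -3.4 79.6] yaw 0.0 w 54.7 t 5.53 j6 -0.24 F [ 0.5 -0.2 -1.6]
```

>>> apply_moves --rows '[{"hand": -1, "delta_pos": [2.5, -3.4, 30], "yaw": 0}, {"hand": -1, "delta_pos": [2.5, -3.4, 55], "yaw": 0}, {"hand": -1, "delta_pos": [2.5, -3.4, 68], "yaw": 0}, {"hand": -1, "delta_pos": [2.5, -3.4, 74], "yaw": 0}, {"hand": -1, "delta_pos": [2.5, -3.4, 77], "yaw": 0}, {"hand": -1, "delta_pos": [2.5, -3.4, 79.5], "yaw": 0}, {"hand": -1, "delta_pos": [2.5, -3.4, 80], "yaw": 0}, {"hand": -1, "delta_pos": [2.5, -3.4, 80], "yaw": 0}]'

```text
clock: 6.2
position: [605.2, -93.9, 54.3]
ee_rot: [-0.661, 0.75, -0.001, 0.001]
contact_force: [0.3, 0.2, -1.1]
gripper_width: 55.1
grasp_force: 64.1
```

```bash
python3 go.py 604.6 -92.5 51.5 3.018; python3 - <<'E'
from h import *
o=[]
for n in('side','top'):
    d=cam(n);p=proj(d,[604,-92,40])[0].astype(int)
    c=d['pixels'][max(0,p[0]-40):p[0]+40,p[1]-50:p[1]+50,::-1];o.append(cv2.resize(c,(400,320),interpolation=cv2.INTER_CUBIC))
cv2.imwrite('pics/sq1.png',np.hstack(o))
E
```

```text
pos [605.2 -93.9  54.3] ang 3.016 delta [-1.3  0.8  2.8] yaw -0.002 w 55.1 t 6.2 j6 -0.24 F [ 0.3  0.2 -1.1]
```

View pics/sq1.png

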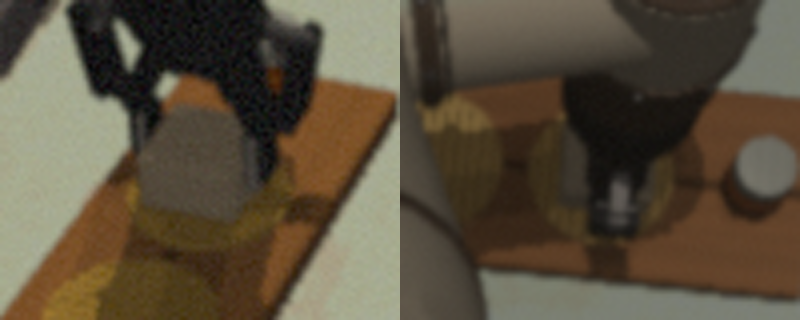

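The square is held level just above the right mat. I'll lower it gently until it makes contact.

>>> apply_moves --rows '[{"hand": -1, "delta_pos": [0, 0, 0.7], "yaw": 0}, {"hand": -1, "delta_pos": [0, 0, 1.4], "yaw": 0}, {"hand": -1, "delta_pos": [0, 0, 2], "yaw": 0}, {"hand": -1, "delta_pos": [0, 0, 2], "yaw": 0}, {"hand": -1, "delta_pos": [0, 0, 2], "yaw": 0}]'

```text
clock: 6.72
position: [604.7, -93.7, 51.3]
ee_rot: [-0.662, 0.75, 0.0, -0.0]
contact_force: [-0.5, 0.7, -0.6]
gripper_width: 55.0
grasp_force: 64.1
```

>>> apply_moves --rows '[{"hand": -1, "delta_pos": [0, -0.5, 0.7], "yaw": 0}, {"hand": -1, "delta_pos": [0, -0.5, 1.4], "yaw": 0}, {"hand": -1, "delta_pos": [0, -0.5, 2], "yaw": 0}, {"hand": -1, "delta_pos": [0, -0.5, 2.5], "yaw": 0}, {"hand": -1, "delta_pos": [0, -0.5, 2.5], "yaw": 0}]'

```text
clock: 7.13
position: [604.8, -93.7, 51.2]
ee_rot: [-0.662, 0.75, 0.0, -0.0]
contact_force: [-6.4, 2.1, 13.0]
gripper_width: 55.1
grasp_force: 65.5
```

>>> apply_moves --rows '[{"hand": -1, "delta_pos": [0, 0, -1.5], "yaw": 0}, {"hand": 0.5, "delta_pos": [0, 0, -1.5], "yaw": 0}, {"hand": 1, "delta_pos": [0, 0, -1.5], "yaw": 0}, {"hand": 1, "delta_pos": [0, 0, -1.5], "yaw": 0}, {"hand": 1, "delta_pos": [0, 0, -1.5], "yaw": 0}, {"hand": 1, "delta_pos": [0, 0, -15], "yaw": 0}, {"hand": 1, "delta_pos": [0, 0, -40], "yaw": 0}, {"hand": 1, "delta_pos": [0, 0, -80], "yaw": 0}, {"hand": 1, "delta_pos": [0, 0, -100], "yaw": 0}, {"hand": 1, "delta_pos": [0, 0, -100], "yaw": 0}]'

```text
clock: 7.97
position: [608.5, -93.9, 154.6]
ee_rot: [-0.662, 0.75, -0.004, 0.004]
contact_force: [1.1, -0.1, 0.1]
gripper_width: 85.4
grasp_force: 0.0
```

```bash
python3 go.py 430 143 120 3.15; python3 - <<'E'
from fit import *
t=cam('top');s=cam('side')
# log: fit with fixed shaded ends: use masks by thresholding saturation/value vs table
for w in ('ts','t','s'):
    v=[t] if w=='t' else [s] if w=='s' else [t,s]
    for st in ((430,138),(430,146)):
        p,f=fit(v,M['log'],[*st,1.57],True,0.);print(w,p.round(2),round(f,3))
for w in ('ts','t','s'):
    v=[t] if w=='t' else [s] if w=='s' else [t,s]
    p,f=fit(v,M['square'],[604,-93,-.12],True,22.);print('sq',w,p.round(2),round(f,3))
d=s
c=[cv2.resize(t['pixels'][130:270,200:370,::-1],(400,329)),cv2.resize(s['pixels'][150:330,150:369,::-1],(400,329))]
cv2.imwrite('pics/sq2.png',np.hstack(c))
E
```

```text
pos [608.5 -93.9 154.6] ang 3.018 delta [-213.   206.8   32.5] yaw -0.132 w 85.4 t 7.97 j6 -0.24 F [ 1.1 -0.1  0.1]
ts [429.62 149.72   1.58   0.  ] 1.875
ts [429.46 149.67   1.58   0.  ] 1.801
t [4.2985e+02 1.7846e+02 1.0000e-02 0.0000e+00] 0.509
t [454.09 147.92   1.52   0.  ] 0.884
s [429.38 150.78   1.58   0.  ] 0.901
s [429.17 150.85   1.58   0.  ] 0.846
sq ts [ 6.8114e+02 -1.3815e+02 -2.5000e-01  2.2000e+01] 1.299
sq t [ 6.3094e+02 -1.2214e+02 -1.0000e-02  2.2000e+01] 0.657
sq s [ 6.0333e+02 -8.6060e+01 -1.6000e-01  2.2000e+01] 0.906
```

View pics/sq2.png

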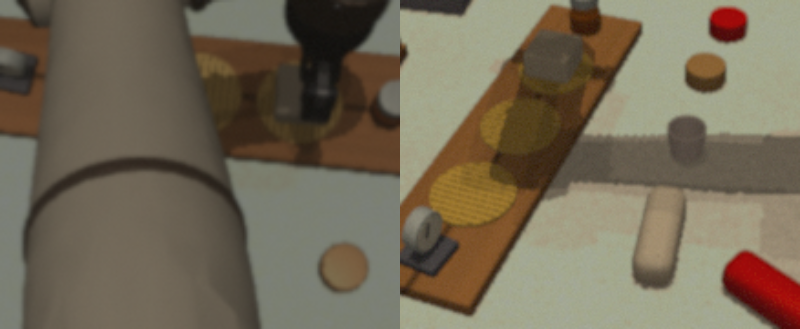

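The square sits on the right mat, and the pictured log is untouched. Next is the log.

>>> apply_moves --rows '[{"hand": 1, "delta_pos": [-212, 208, 30], "yaw": -0.132}, {"hand": 1, "delta_pos": [-212, 208, 30], "yaw": -0.132}, {"hand": 1, "delta_pos": [-212, 208, 30], "yaw": -0.132}, {"hand": 1, "delta_pos": [-212, 208, 30], "yaw": -0.132}, {"hand": 1, "delta_pos": [-212, 208, 30], "yaw": -0.132}, {"hand": 1, "delta_pos": [-212, 208, 30], "yaw": -0.132}, {"hand": 1, "delta_pos": [-212, 208, 30], "yaw": -0.132}, {"hand": 1, "delta_pos": [-212, 208, 30], "yaw": -0.132}, {"hand": 1, "delta_pos": [-212, 208, 30], "yaw": -0.132}, {"hand": 1, "delta_pos": [-212, 208, 30], "yaw": -0.132}, {"hand": 1, "delta_pos": [-212, 208, 30], "yaw": -0.132}]'

```text
clock: 8.98
position: [425.5, 141.8, 118.3]
ee_rot: [0.709, -0.705, -0.0, 0.001]
contact_force: [0.7, -0.5, 0.3]
gripper_width: 85.4
grasp_force: 0.0
```

```bash
python3 go.py 430 143 29 3.15; python3 - <<'E'
from fit import *
s=cam('side');t=cam('top')
p,f=fit([s],M['square'],[604,-93,-.12],True,22.);print('sq s',p.round(2),round(f,3))
p,f=fit([t],M['square'],[604,-93,-.12],True,22.);print('sq t',p.round(2),round(f,3))
p,f=fit([t,s],M['square'],[604,-93,-.12],True,22.);print('sq ts',p.round(2),round(f,3))
L=[nets.find_in('side','log')[:2],nets.pinpoint('side','square')[:2]];print(L)
cv2.imwrite('pics/log1.png',cv2.resize(s['pixels'][160:330,150:350,::-1],None,fx=3,fy=3))
E
```

```text
pos [425.5 141.8 118.3] ang -3.136 delta [-1.3 -4.6 89.2] yaw -0.002 w 85.4 t 8.98 j6 -0.68 F [ 0.7 -0.5  0.3]
sq s [ 6.8279e+02 -1.4660e+02 -2.8000e-01  2.2000e+01] 0.702
sq t [ 6.0972e+02 -9.6730e+01  1.3000e-01  2.2000e+01] 0.644
sq ts [ 6.0958e+02 -9.6840e+01  1.0000e-01  2.2000e+01] 1.605
[[{'location': [314.0, 358.3], 'score': 0.72}, {'location': [276.6, 291.7], 'score': 0.55}], [{'location': [181.9, 234.2], 'score': 0.91}]]
```

View pics/log1.png

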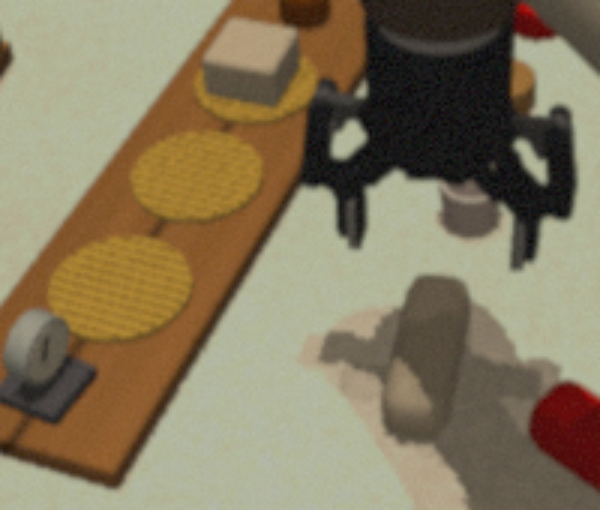

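The square is on its mat and the gripper is straddling the log, so I'm descending to grip it.

>>> apply_moves --rows '[{"hand": 1, "delta_pos": [-1.3, -4.6, 0], "yaw": 0}, {"hand": 1, "delta_pos": [-1.3, -4.6, 25], "yaw": 0}, {"hand": 1, "delta_pos": [-1.3, -4.6, 55], "yaw": 0}, {"hand": 1, "delta_pos": [-1.3, -4.6, 80], "yaw": 0}, {"hand": 1, "delta_pos": [-1.3, -4.6, 89], "yaw": 0}, {"hand": 0, "delta_pos": [-1.3, -4.6, 89], "yaw": 0}, {"hand": -1, "delta_pos": [-1.3, -4.6, 89], "yaw": 0}, {"hand": -1, "delta_pos": [-1.3, -4.6, 89], "yaw": 0}, {"hand": -1, "delta_pos": [-1.3, -4.6, 89], "yaw": 0}, {"hand": -1, "delta_pos": [-1.3, -4.6, 89], "yaw": 0}, {"hand": -1, "delta_pos": [-1.3, -4.6, 89], "yaw": 0}, {"hand": -1, "delta_pos": [-1.3, -4.6, 89], "yaw": 0}]'

```text
clock: 10.18
position: [431.1, 144.7, 31.4]
ee_rot: [0.71, -0.704, 0.0, -0.002]
contact_force: [0.0, -0.1, 7.1]
gripper_width: 39.4
grasp_force: 61.7
```

>>> apply_moves --rows '[{"hand": -1, "delta_pos": [0, 0, -25], "yaw": 0}, {"hand": -1, "delta_pos": [0, 0, -55], "yaw": 0}, {"hand": -1, "delta_pos": [0, 0, -85], "yaw": 0}, {"hand": -1, "delta_pos": [0, 0, -115], "yaw": 0}, {"hand": -1, "delta_pos": [0, 0, -120], "yaw": 0}, {"hand": -1, "delta_pos": [0, 0, -120], "yaw": 0}, {"hand": -1, "delta_pos": [0, 0, -120], "yaw": 0}]'

```text
clock: 10.77
position: [428.9, 143.4, 149.4]
ee_rot: [0.709, -0.705, -0.0, 0.0]
contact_force: [0.2, -0.1, -2.5]
gripper_width: 39.4
grasp_force: 61.4
```

```bash
python3 go.py 617 14.5 140 4.589; python3 - <<'E'
from h import *
s=cam('side');t=cam('top')
cv2.imwrite('pics/log2.png',cv2.resize(s['pixels'][130:330,180:400,::-1],None,fx=2.5,fy=2.5))
E
```

```text
pos [428.9 143.4 149.4] ang -3.135 delta [ 130.1 -187.2    9.1] yaw -1.441 w 39.4 t 10.77 j6 -0.68 F [ 0.2 -0.1 -2.5]
```

View pics/log2.png

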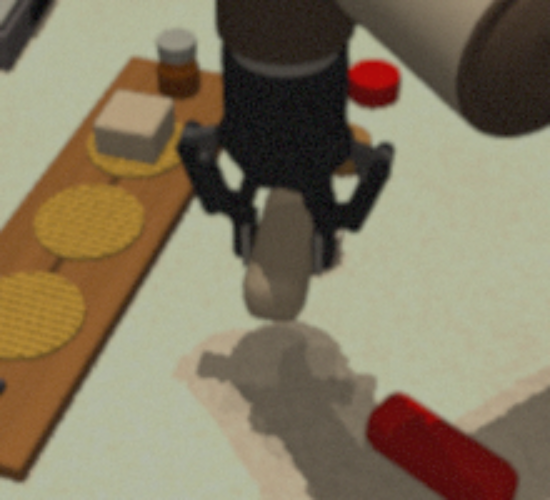

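>>> apply_moves --rows '[{"hand": -1, "delta_pos": [11, -16, 1], "yaw": -0.12}, {"hand": -1, "delta_pos": [22, -31, 2], "yaw": -0.24}, {"hand": -1, "delta_pos": [33, -47, 3], "yaw": -0.36}, {"hand": -1, "delta_pos": [44, -62, 4], "yaw": -0.48}, {"hand": -1, "delta_pos": [55, -78, 5], "yaw": -0.6}, {"hand": -1, "delta_pos": [66, -94, 6], "yaw": -0.72}, {"hand": -1, "delta_pos": [77, -110, 7], "yaw": -0.84}, {"hand": -1, "delta_pos": [88, -126, 8], "yaw": -0.96}, {"hand": -1, "delta_pos": [99, -142, 9], "yaw": -1.08}, {"hand": -1, "delta_pos": [110, -158, 9], "yaw": -1.2}, {"hand": -1, "delta_pos": [121, -174, 9], "yaw": -1.32}, {"hand": -1, "delta_pos": [130, -187, 9], "yaw": -1.441}]'

```text
clock: 11.87
position: [617.8, 14.1, 137.9]
ee_rot: [0.998, -0.059, -0.002, 0.001]
contact_force: [0.5, 0.1, -1.4]
gripper_width: 39.5
grasp_force: 61.0
```

>>> apply_moves --rows '[{"hand": -1, "delta_pos": [0, 0, 0], "yaw": 0}, {"hand": -1, "delta_pos": [0, 0, 0], "yaw": 0}, {"hand": -1, "delta_pos": [0, 0, 0], "yaw": 0}]'

```text
clock: 12.12
position: [616.5, 15.1, 138.9]
ee_rot: [0.998, -0.062, -0.002, 0.0]
contact_force: [-0.2, 0.1, -2.2]
gripper_width: 39.7
grasp_force: 61.0
```

```bash
python3 go.py 617 15 58 4.589; python3 - <<'E'
from h import *
s=cam('side');t=cam('top')
cv2.imwrite('pics/log3.png',np.hstack([cv2.resize(d['pixels'][a:a+130,b:b+150,::-1],(400,347)) for d,a,b in((t,110,210),(s,130,150))]))
E
```

```text
pos [616.5  15.1 138.9] ang -1.695 delta [ 0.8 -0.1 80.9] yaw -0.001 w 39.7 t 12.12 j6 1.16 F [-0.2  0.1 -2.2]
```

View pics/log3.png

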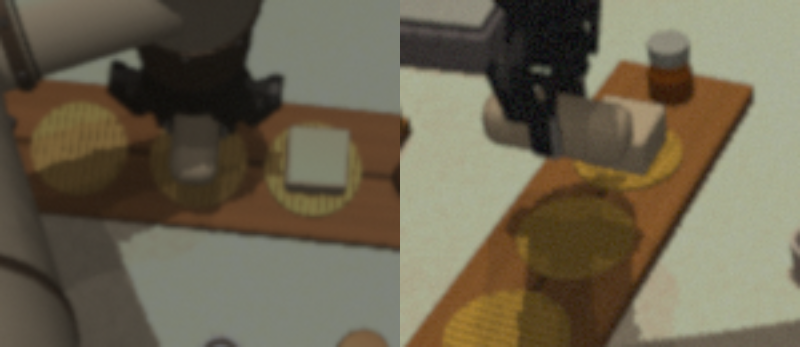

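```bash
python3 - <<'E'
from fit import *
for n,(r0,c0) in dict(top=(110,210),side=(130,150)).items():
    d=cam(n)
    for off in(-10,0,10):
        c=np.array([616.5,15.1])+off*np.array([np.cos(-.124),np.sin(-.124)])
        h=hullpx(d,box(110,40,38,8)([c[0],c[1],-.124,107.5]))
        q=(h-[c0,r0]+.5)*400/150;print(n,off,q.min(0).round(),q.max(0).round())
E
```

```text
top -10 [164.  65.] [223. 202.]
top 0 [165.  54.] [224. 190.]
top 10 [167.  43.] [225. 179.]
side -10 [92. 82.] [251. 170.]
side 0 [80. 80.] [238. 168.]
side 10 [67. 77.] [225. 165.]
```

The log is held across the board and centred within about 2 mm. I'm lowering it now.

>>> apply_moves --rows '[{"hand": -1, "delta_pos": [-0.5, 0, 30], "yaw": 0}, {"hand": -1, "delta_pos": [-0.5, 0, 60], "yaw": 0}, {"hand": -1, "delta_pos": [-0.5, 0, 74], "yaw": 0}, {"hand": -1, "delta_pos": [-0.5, 0, 80], "yaw": 0}, {"hand": -1, "delta_pos": [-0.5, 0, 82], "yaw": 0}, {"hand": -1, "delta_pos": [-0.5, 0, 83.5], "yaw": 0}, {"hand": -1, "delta_pos": [-0.5, 0, 84.5], "yaw": 0}, {"hand": -1, "delta_pos": [-0.5, 0, 84.5], "yaw": 0}, {"hand": -1, "delta_pos": [-0.5, 0, 84.5], "yaw": 0}]'

```text
clock: 13.07
position: [617.9, 15.4, 57.5]
ee_rot: [0.998, -0.061, 0.001, -0.0]
contact_force: [0.5, 0.2, -1.5]
gripper_width: 39.1
grasp_force: 61.1
```

>>> apply_moves --rows '[{"hand": -1, "delta_pos": [-1, 0, 0.8], "yaw": 0}, {"hand": -1, "delta_pos": [-1, 0, 1.6], "yaw": 0}, {"hand": -1, "delta_pos": [-1, 0, 2.4], "yaw": 0}, {"hand": -1, "delta_pos": [-1, 0, 3], "yaw": 0}, {"hand": -1, "delta_pos": [-1, 0, 3], "yaw": 0}]'

```text
clock: 13.48
position: [616.3, 15.3, 53.6]
ee_rot: [0.998, -0.061, 0.0, 0.0]
contact_force: [-0.4, 0.2, 0.4]
gripper_width: 39.2
grasp_force: 61.3
```

>>> apply_moves --rows '[{"hand": -1, "delta_pos": [0, 0, 0.7], "yaw": 0}, {"hand": -1, "delta_pos": [0, 0, 1.4], "yaw": 0}, {"hand": -1, "delta_pos": [0, 0, 1.8], "yaw": 0}, {"hand": -1, "delta_pos": [0, 0, 1.8], "yaw": 0}]'

```text
clock: 13.82
position: [616.3, 15.3, 53.5]
ee_rot: [0.998, -0.061, 0.0, 0.0]
contact_force: [-4.5, 1.0, 9.4]
gripper_width: 39.2
grasp_force: 62.7
```

Contact at 53.5 as expected, so I'm releasing it.

>>> apply_moves --rows '[{"hand": -1, "delta_pos": [0, 0, -1.5], "yaw": 0}, {"hand": 0, "delta_pos": [0, 0, -1.5], "yaw": 0}, {"hand": 0.5, "delta_pos": [0, 0, -1.5], "yaw": 0}, {"hand": 0.5, "delta_pos": [0, 0, -1.5], "yaw": 0}, {"hand": 0.5, "delta_pos": [0, 0, -1.5], "yaw": 0}, {"hand": 0.5, "delta_pos": [0, 0, -15], "yaw": 0}, {"hand": 0.5, "delta_pos": [0, 0, -40], "yaw": 0}, {"hand": 1, "delta_pos": [0, 0, -75], "yaw": 0}, {"hand": 1, "delta_pos": [0, 0, -100], "yaw": 0}, {"hand": 1, "delta_pos": [0, 0, -115], "yaw": 0}, {"hand": 1, "delta_pos": [0, 0, -115], "yaw": 0}, {"hand": 1, "delta_pos": [0, 0, -115], "yaw": 0}]'

```text
clock: 14.82
position: [616.5, 15.4, 167.2]
ee_rot: [0.998, -0.061, 0.001, -0.0]
contact_force: [-0.7, 0.4, -0.6]
gripper_width: 85.5
grasp_force: 0.0
```

```bash
python3 go.py 436 349.5 170 3.14
```

```text
pos [616.5  15.4 167.2] ang -1.694 delta [-220.1 -309.4   -2.9] yaw 1.449 w 85.5 t 14.82 j6 1.16 F [-0.7  0.4 -0.6]
```

>>> apply_moves --rows '[{"hand": 1, "delta_pos": [-220, -309.4, -3], "yaw": 1.571}, {"hand": 1, "delta_pos": [-220, -309.4, -3], "yaw": 1.571}, {"hand": 1, "delta_pos": [-220, -309.4, -3], "yaw": 1.571}, {"hand": 1, "delta_pos": [-220, -309.4, -3], "yaw": 1.571}, {"hand": 1, "delta_pos": [-220, -309.4, -3], "yaw": 1.571}, {"hand": 1, "delta_pos": [-220, -309.4, -3], "yaw": 1.571}, {"hand": 1, "delta_pos": [-220, -309.4, -3], "yaw": 1.571}, {"hand": 1, "delta_pos": [-220, -309.4, -3], "yaw": 1.571}, {"hand": 1, "delta_pos": [-220, -309.4, -3], "yaw": 1.571}, {"hand": 1, "delta_pos": [-220, -309.4, -3], "yaw": 1.571}, {"hand": 1, "delta_pos": [-220, -309.4, -3], "yaw": 1.571}, {"hand": 1, "delta_pos": [-220, -309.4, -3], "yaw": 1.571}]'

```text
clock: 15.82
position: [434.0, 350.7, 167.5]
ee_rot: [0.721, -0.693, 0.0, 0.002]
contact_force: [0.0, 0.2, 0.3]
gripper_width: 85.4
grasp_force: 0.0
```

>>> apply_moves --rows '[{"hand": 1, "delta_pos": [0, 0, 0], "yaw": 0}, {"hand": 1, "delta_pos": [0, 0, 0], "yaw": 0}, {"hand": 1, "delta_pos": [0, 0, 0], "yaw": 0}]'

```text
clock: 16.07
position: [435.7, 348.7, 168.5]
ee_rot: [0.723, -0.691, 0.0, 0.001]
contact_force: [0.1, -1.2, 0.5]
gripper_width: 84.8
grasp_force: 0.0
```

```bash
python3 go.py 436 349.5 44 3.018; python3 - <<'E'
from fit import *
s=cam('side');t=cam('top')
for m,p in (('square',[604,-93,-.12,22]),('log',[616,15,-.124,22])):
  for v,n in((([t]),'t'),([s],'s'),([t,s],'ts')):
    q,f=fit(v,M[m],p[:3],True,22.);print(m,n,q.round(2),round(f,3))
cv2.imwrite('pics/dr1.png',np.hstack([cv2.resize(d['pixels'][a:a+150,b:b+200,::-1],(400,300)) for d,a,b in((t,130,180),(s,130,120))]))
E
```

```text
pos [435.7 348.7 168.5] ang -3.096 delta [ -1.   -0.5 124.5] yaw 0.169 w 84.8 t 16.07 j6 -0.92 F [ 0.1 -1.2  0.5]
square t [ 6.1069e+02 -9.6410e+01 -2.0000e-02  2.2000e+01] 0.641
square s [ 587.16 -172.02    1.     22.  ] 0.671
square ts [ 6.1036e+02 -9.7220e+01 -3.0000e-02  2.2000e+01] 1.64
log t [ 6.4681e+02  1.0420e+01 -1.1000e-01  2.2000e+01] 0.807
log s [566.28  16.77   1.21  22.  ] 0.695
log ts [ 6.7121e+02 -3.1000e+00 -4.3000e-01  2.2000e+01] 1.517
```

View pics/dr1.png

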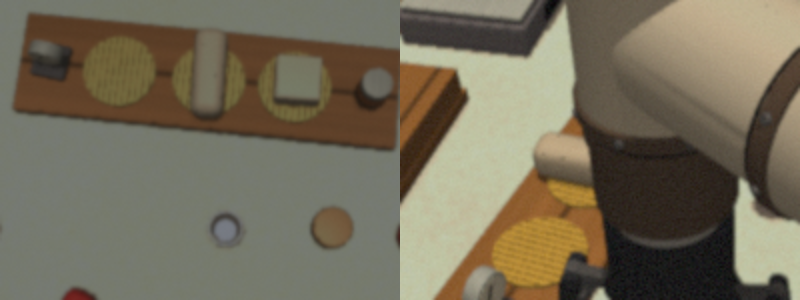

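Top view: the log (209,72) lies straight over the middle mat and the square (299,79) over the right mat, both matching the expected parallax. Now gripping the drum.

>>> apply_moves --rows '[{"hand": 1, "delta_pos": [-1, -0.5, 20], "yaw": 0.1}, {"hand": 1, "delta_pos": [-1, -0.5, 45], "yaw": 0.169}, {"hand": 1, "delta_pos": [-1, -0.5, 75], "yaw": 0.169}, {"hand": 1, "delta_pos": [-1, -0.5, 105], "yaw": 0.169}, {"hand": 1, "delta_pos": [-1, -0.5, 124], "yaw": 0.169}, {"hand": 1, "delta_pos": [-1, -0.5, 124], "yaw": 0.169}, {"hand": 0, "delta_pos": [-1, -0.5, 124], "yaw": 0.169}, {"hand": -1, "delta_pos": [-1, -0.5, 124], "yaw": 0.169}, {"hand": -1, "delta_pos": [-1, -0.5, 124], "yaw": 0.169}, {"hand": -1, "delta_pos": [-1, -0.5, 124], "yaw": 0.169}, {"hand": -1, "delta_pos": [-1, -0.5, 124], "yaw": 0.169}, {"hand": -1, "delta_pos": [-1, -0.5, 124], "yaw": 0.169}]'

```text
clock: 17.17
position: [437.1, 351.5, 47.6]
ee_rot: [-0.662, 0.75, 0.0, 0.002]
contact_force: [-1.0, -1.1, 5.8]
gripper_width: 55.1
grasp_force: 64.1
```

>>> apply_moves --rows '[{"hand": -1, "delta_pos": [0, 0, 0], "yaw": 0}, {"hand": -1, "delta_pos": [0, 0, -20], "yaw": 0}, {"hand": -1, "delta_pos": [0, 0, -50], "yaw": 0}, {"hand": -1, "delta_pos": [0, 0, -80], "yaw": 0}, {"hand": -1, "delta_pos": [0, 0, -110], "yaw": 0}, {"hand": -1, "delta_pos": [0, 0, -120], "yaw": 0}, {"hand": -1, "delta_pos": [0, 0, -120], "yaw": 0}, {"hand": -1, "delta_pos": [0, 0, -120], "yaw": 0}]'

```text
clock: 17.83
position: [435.6, 349.9, 164.9]
ee_rot: [-0.661, 0.75, 0.0, -0.0]
contact_force: [-0.7, 0.4, -2.2]
gripper_width: 54.9
grasp_force: 64.3
```

```bash
python3 go.py 631.8 125.9 165 3.018
```

```text
pos [435.6 349.9 164.9] ang 3.015 delta [ 197.4 -222.9   -0.4] yaw -0.003 w 54.9 t 17.83 j6 -1.09 F [-0.7  0.4 -2.2]
```

>>> apply_moves --rows '[{"hand": -1, "delta_pos": [22, -25, 0], "yaw": 0}, {"hand": -1, "delta_pos": [44, -50, 0], "yaw": 0}, {"hand": -1, "delta_pos": [66, -75, 0], "yaw": 0}, {"hand": -1, "delta_pos": [88, -100, 0], "yaw": 0}, {"hand": -1, "delta_pos": [110, -125, 0], "yaw": 0}, {"hand": -1, "delta_pos": [132, -150, 0], "yaw": 0}, {"hand": -1, "delta_pos": [154, -175, 0], "yaw": 0}, {"hand": -1, "delta_pos": [176, -200, 0], "yaw": 0}, {"hand": -1, "delta_pos": [190, -215, 0], "yaw": 0}, {"hand": -1, "delta_pos": [197.5, -223, 0], "yaw": 0}, {"hand": -1, "delta_pos": [197.5, -223, 0], "yaw": 0}, {"hand": -1, "delta_pos": [197.5, -223, 0], "yaw": 0}]'

```text
clock: 18.83
position: [631.7, 126.0, 163.0]
ee_rot: [-0.661, 0.751, 0.001, -0.002]
contact_force: [-0.7, 0.2, -2.2]
gripper_width: 54.5
grasp_force: 64.4
```

```bash
python3 go.py 631.8 125.9 73 3.018
```

```text
pos [631.7 126.  163. ] ang 3.015 delta [-0.1 -0.5 90. ] yaw -0.003 w 54.5 t 18.83 j6 -0.57 F [-0.7  0.2 -2.2]
```

>>> apply_moves --rows '[{"hand": -1, "delta_pos": [0, 0, 25], "yaw": 0}, {"hand": -1, "delta_pos": [0, 0, 55], "yaw": 0}, {"hand": -1, "delta_pos": [0, 0, 75], "yaw": 0}, {"hand": -1, "delta_pos": [0, 0, 84], "yaw": 0}, {"hand": -1, "delta_pos": [0, 0, 88], "yaw": 0}, {"hand": -1, "delta_pos": [0, 0, 90], "yaw": 0}, {"hand": -1, "delta_pos": [0, 0, 91], "yaw": 0}, {"hand": -1, "delta_pos": [0, 0, 91.5], "yaw": 0}, {"hand": -1, "delta_pos": [0, 0, 92], "yaw": 0}, {"hand": -1, "delta_pos": [0, 0, 92], "yaw": 0}]'

```text
clock: 19.67
position: [633.2, 126.7, 74.5]
ee_rot: [-0.661, 0.75, -0.0, 0.001]
contact_force: [0.7, -1.1, -2.9]
gripper_width: 55.3
grasp_force: 64.4
```

>>> apply_moves --rows '[{"hand": -1, "delta_pos": [0, 0, 0.7], "yaw": 0}, {"hand": -1, "delta_pos": [0, 0, 1.4], "yaw": 0}, {"hand": -1, "delta_pos": [0, 0, 1.8], "yaw": 0}, {"hand": -1, "delta_pos": [0, 0, 1.8], "yaw": 0}]'

```text
clock: 20.0
position: [632.7, 126.4, 71.6]
ee_rot: [-0.661, 0.75, 0.0, -0.0]
contact_force: [0.1, -0.1, -2.1]
gripper_width: 54.7
grasp_force: 64.4
```

>>> apply_moves --rows '[{"hand": -1, "delta_pos": [0, 0.8, 0.8], "yaw": 0}, {"hand": -1, "delta_pos": [0, 0.8, 1.6], "yaw": 0}, {"hand": -1, "delta_pos": [0, 0.8, 2.2], "yaw": 0}, {"hand": -1, "delta_pos": [0, 0.8, 2.5], "yaw": 0}, {"hand": -1, "delta_pos": [0, 0.8, 2.5], "yaw": 0}]'

```text
clock: 20.42
position: [631.9, 126.5, 69.7]
ee_rot: [-0.661, 0.75, -0.0, -0.0]
contact_force: [-1.8, -0.5, 2.3]
gripper_width: 54.8
grasp_force: 64.8
```

>>> apply_moves --rows '[{"hand": -1, "delta_pos": [0, 0, -0.3], "yaw": 0}, {"hand": 0.5, "delta_pos": [0, 0, -0.3], "yaw": 0}, {"hand": 1, "delta_pos": [0, 0, -0.3], "yaw": 0}, {"hand": 1, "delta_pos": [0, 0, -0.3], "yaw": 0}, {"hand": 1, "delta_pos": [0, 0, -0.3], "yaw": 0}, {"hand": 1, "delta_pos": [0, 0, -15], "yaw": 0}, {"hand": 1, "delta_pos": [0, 0, -35], "yaw": 0}, {"hand": 1, "delta_pos": [0, 0, -65], "yaw": 0}, {"hand": 1, "delta_pos": [0, 0, -95], "yaw": 0}, {"hand": 1, "delta_pos": [0, 0, -110], "yaw": 0}, {"hand": 1, "delta_pos": [0, 0, -110], "yaw": 0}, {"hand": 1, "delta_pos": [0, 0, -110], "yaw": 0}]'

```text
clock: 21.42
position: [632.3, 126.8, 180.3]
ee_rot: [-0.661, 0.75, -0.0, 0.001]
contact_force: [-0.5, 0.1, -1.1]
gripper_width: 85.5
grasp_force: 0.0
```

```bash
python3 go.py 427 -129 150 3.14
```

```text
pos [632.3 126.8 180.3] ang 3.016 delta [279.6 171.6  29.5] yaw -0.124 w 85.5 t 21.42 j6 -0.57 F [-0.5  0.1 -1.1]
```

>>> apply_moves --rows '[{"hand": 1, "delta_pos": [279.5, 171.5, 29.5], "yaw": 0}, {"hand": 1, "delta_pos": [279.5, 171.5, 29.5], "yaw": 0}, {"hand": 1, "delta_pos": [279.5, 171.5, 29.5], "yaw": 0}, {"hand": 1, "delta_pos": [279.5, 171.5, 29.5], "yaw": 0}, {"hand": 1, "delta_pos": [279.5, 171.5, 29.5], "yaw": 0}, {"hand": 1, "delta_pos": [279.5, 171.5, 29.5], "yaw": 0}, {"hand": 1, "delta_pos": [279.5, 171.5, 29.5], "yaw": 0}, {"hand": 1, "delta_pos": [279.5, 171.5, 29.5], "yaw": 0}, {"hand": 1, "delta_pos": [279.5, 171.5, 29.5], "yaw": 0}, {"hand": 1, "delta_pos": [279.5, 171.5, 29.5], "yaw": 0}, {"hand": 1, "delta_pos": [279.5, 171.5, 29.5], "yaw": 0}, {"hand": 1, "delta_pos": [279.5, 171.5, 29.5], "yaw": 0}]'

```text
clock: 22.42
position: [427.5, -128.7, 149.4]
ee_rot: [-0.662, 0.75, 0.0, -0.0]
contact_force: [0.3, 0.6, -0.2]
gripper_width: 85.4
grasp_force: 0.0
```

```bash
python3 go.py 427 -129 24 3.018; python3 - <<'E'
from fit import *
s=cam('side');t=cam('top')
for v,n in((([t]),'t'),([s],'s'),([t,s],'ts')):
    q,f=fit(v,M['drum'],[632,126,0],False,22.);print(n,q.round(2),round(f,3))
    q,f=fit(v,M['mat'],[617,14,0],False,18.)
print([ (r['location'],r['score']) for r in nets.pinpoint('side','flat')[:3]])
cv2.imwrite('pics/fl1.png',np.hstack([cv2.resize(d['pixels'][a:a+150,b:b+200,::-1],(400,300)) for d,a,b in((t,110,180),(s,150,140))]))
E
```

```text
pos [ 427.5 -128.7  149.4] ang 3.017 delta [  0.3   0.5 125.4] yaw -0.001 w 85.4 t 22.42 j6 -0.2 F [ 0.3  0.6 -0.2]
t [632.93 123.07   0.    22.  ] 0.94
s [629.29 128.08   0.    22.  ] 0.722
ts [630.67 125.37   0.    22.  ] 1.675
[([191.0, 316.3], 0.97)]
```

View pics/fl1.png

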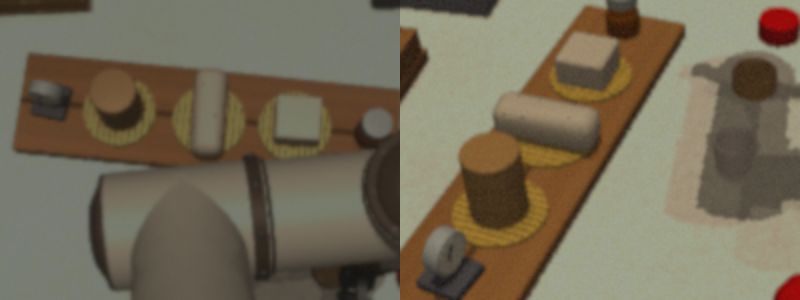

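Drum, log and square all stand centred on their mats; the gauge and jar are undisturbed. Now picking the flat cheese.

>>> apply_moves --rows '[{"hand": 1, "delta_pos": [0.3, 0.5, 35], "yaw": 0}, {"hand": 1, "delta_pos": [0.3, 0.5, 70], "yaw": 0}, {"hand": 1, "delta_pos": [0.3, 0.5, 100], "yaw": 0}, {"hand": 1, "delta_pos": [0.3, 0.5, 115], "yaw": 0}, {"hand": 1, "delta_pos": [0.3, 0.5, 122], "yaw": 0}, {"hand": 1, "delta_pos": [0.3, 0.5, 124.4], "yaw": 0}, {"hand": 0, "delta_pos": [0.3, 0.5, 124.4], "yaw": 0}, {"hand": -1, "delta_pos": [0.3, 0.5, 124.4], "yaw": 0}, {"hand": -1, "delta_pos": [0.3, 0.5, 124.4], "yaw": 0}, {"hand": -1, "delta_pos": [0.3, 0.5, 124.4], "yaw": 0}, {"hand": -1, "delta_pos": [0.3, 0.5, 124.4], "yaw": 0}, {"hand": -1, "delta_pos": [0.3, 0.5, 124.4], "yaw": 0}]'

```text
clock: 23.57
position: [427.3, -129.4, 27.0]
ee_rot: [-0.662, 0.75, -0.001, 0.001]
contact_force: [-1.2, -0.0, 5.7]
gripper_width: 47.9
grasp_force: 61.7
```

>>> apply_moves --rows '[{"hand": -1, "delta_pos": [0, 0, 0], "yaw": 0}, {"hand": -1, "delta_pos": [0, 0, -25], "yaw": 0}, {"hand": -1, "delta_pos": [0, 0, -60], "yaw": 0}, {"hand": -1, "delta_pos": [0, 0, -95], "yaw": 0}, {"hand": -1, "delta_pos": [0, 0, -130], "yaw": 0}, {"hand": -1, "delta_pos": [0, 0, -150], "yaw": 0}, {"hand": -1, "delta_pos": [0, 0, -150], "yaw": 0}, {"hand": -1, "delta_pos": [0, 0, -150], "yaw": 0}]'

```text
clock: 24.23
position: [426.6, -129.4, 177.1]
ee_rot: [-0.661, 0.75, -0.001, 0.002]
contact_force: [-1.0, 0.4, -1.2]
gripper_width: 48.0
grasp_force: 62.4
```

```bash
python3 go.py 631.5 126.2 175 3.018
```

```text
pos [ 426.6 -129.4  177.1] ang 3.016 delta [-279.3 -171.1    3.4] yaw -0.002 w 48.0 t 24.23 j6 -0.2 F [-1.   0.4 -1.2]
```

>>> apply_moves --rows '[{"hand": -1, "delta_pos": [-28, -17, 0], "yaw": 0}, {"hand": -1, "delta_pos": [-56, -34, 0], "yaw": 0}, {"hand": -1, "delta_pos": [-85, -52, 0], "yaw": 0}, {"hand": -1, "delta_pos": [-114, -70, 0], "yaw": 0}, {"hand": -1, "delta_pos": [-143, -88, 0], "yaw": 0}, {"hand": -1, "delta_pos": [-172, -105, 0], "yaw": 0}, {"hand": -1, "delta_pos": [-201, -123, 0], "yaw": 0}, {"hand": -1, "delta_pos": [-230, -141, 0], "yaw": 0}, {"hand": -1, "delta_pos": [-255, -156, 0], "yaw": 0}, {"hand": -1, "delta_pos": [-279.3, -171, 0], "yaw": 0}, {"hand": -1, "delta_pos": [-279.3, -171, 0], "yaw": 0}, {"hand": -1, "delta_pos": [-279.3, -171, 0], "yaw": 0}]'

```text
clock: 25.23
position: [630.3, 127.1, 172.6]
ee_rot: [-0.662, 0.75, 0.001, -0.002]
contact_force: [-1.1, -0.3, -0.9]
gripper_width: 47.9
grasp_force: 62.3
```

>>> apply_moves --rows '[{"hand": -1, "delta_pos": [0, 0, 10], "yaw": 0}, {"hand": -1, "delta_pos": [0, 0, 20], "yaw": 0}, {"hand": -1, "delta_pos": [0, 0, 30], "yaw": 0}, {"hand": -1, "delta_pos": [0, 0, 35], "yaw": 0}, {"hand": -1, "delta_pos": [0, 0, 38], "yaw": 0}, {"hand": -1, "delta_pos": [0, 0, 38], "yaw": 0}, {"hand": -1, "delta_pos": [0, 0, 38], "yaw": 0}, {"hand": -1, "delta_pos": [0, 0, 38], "yaw": 0}]'

```text
clock: 25.9
position: [631.3, 126.2, 137.9]
ee_rot: [-0.661, 0.75, -0.0, 0.001]
contact_force: [-0.2, 0.1, -0.8]
gripper_width: 48.1
grasp_force: 62.3
```

```bash
python3 go.py 631.5 126.2 124 3.018;  python3 - <<'E'
from fit import *
s=cam('side');t=cam('top')
cv2.imwrite('pics/fl2.png',np.hstack([cv2.resize(d['pixels'][a:a+75,b:b+100,::-1],(400,300)) for d,a,b in((t,130,180),(s,190,140))]))
E
```

```text
pos [631.3 126.2 137.9] ang 3.016 delta [-0.  -0.2 13.9] yaw -0.002 w 48.1 t 25.9 j6 -0.57 F [-0.2  0.1 -0.8]
```

View pics/fl2.png

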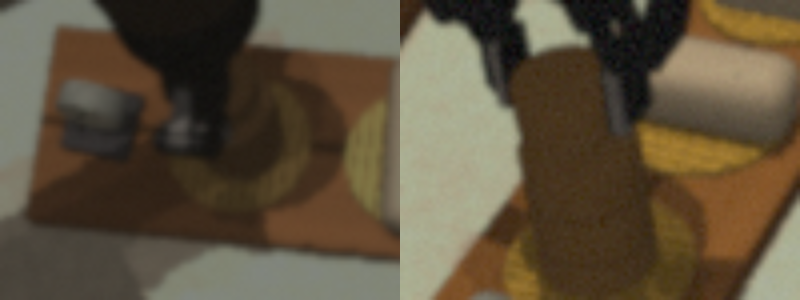

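The flat is aligned above the drum, so I'm lowering it to contact.

>>> apply_moves --rows '[{"hand": -1, "delta_pos": [0, 0, 5], "yaw": 0}, {"hand": -1, "delta_pos": [0, 0, 8], "yaw": 0}, {"hand": -1, "delta_pos": [0, 0, 10], "yaw": 0}, {"hand": -1, "delta_pos": [0, 0, 11], "yaw": 0}, {"hand": -1, "delta_pos": [0, 0, 12], "yaw": 0}, {"hand": -1, "delta_pos": [0, 0, 12.8], "yaw": 0}, {"hand": -1, "delta_pos": [0, 0, 12.8], "yaw": 0}, {"hand": -1, "delta_pos": [0, 0, 12.8], "yaw": 0}]'

```text
clock: 26.67
position: [631.0, 126.2, 124.5]
ee_rot: [-0.661, 0.75, -0.0, 0.0]
contact_force: [0.2, 0.4, -0.7]
gripper_width: 48.0
grasp_force: 62.3
```

>>> apply_moves --rows '[{"hand": -1, "delta_pos": [0, 0, 0.5], "yaw": 0}, {"hand": -1, "delta_pos": [0, 0, 1], "yaw": 0}, {"hand": -1, "delta_pos": [0, 0, 1.3], "yaw": 0}, {"hand": -1, "delta_pos": [0, 0, 1.3], "yaw": 0}, {"hand": -1, "delta_pos": [0, 0, 1.3], "yaw": 0}]'

```text
clock: 27.08
position: [631.2, 126.3, 124.1]
ee_rot: [-0.661, 0.75, -0.0, 0.0]
contact_force: [-2.7, -0.3, 4.4]
gripper_width: 47.7
grasp_force: 62.8
```

Contact at 124.1 as expected. Releasing and backing off.

>>> apply_moves --rows '[{"hand": -1, "delta_pos": [0, 0, -0.5], "yaw": 0}, {"hand": 0.4, "delta_pos": [0, 0, -0.5], "yaw": 0}, {"hand": 1, "delta_pos": [0, 0, -0.5], "yaw": 0}, {"hand": 1, "delta_pos": [0, 0, -0.5], "yaw": 0}, {"hand": 1, "delta_pos": [0, 0, -0.5], "yaw": 0}, {"hand": 1, "delta_pos": [0, 0, -15], "yaw": 0}, {"hand": 1, "delta_pos": [0, 0, -40], "yaw": 0}, {"hand": 1, "delta_pos": [0, 0, -75], "yaw": 0}, {"hand": 1, "delta_pos": [0, 40, -95], "yaw": 0}, {"hand": 1, "delta_pos": [0, 80, -95], "yaw": 0}, {"hand": 1, "delta_pos": [0, 120, -95], "yaw": 0}]'

```text
clock: 28.0
position: [511.4, 141.5, 219.3]
ee_rot: [-0.661, 0.751, -0.0, 0.002]
contact_force: [-1.1, 1.1, 0.2]
gripper_width: 85.4
grasp_force: 0.0
```

>>> apply_moves --rows '[{"hand": 1, "delta_pos": [80, 40, 0], "yaw": 0}, {"hand": 1, "delta_pos": [160, 80, 0], "yaw": 0}, {"hand": 1, "delta_pos": [240, 80, 0], "yaw": 0}, {"hand": 1, "delta_pos": [300, 80, 0], "yaw": 0}, {"hand": 1, "delta_pos": [300, 80, 0], "yaw": 0}, {"hand": 1, "delta_pos": [300, 80, 0], "yaw": 0}, {"hand": 1, "delta_pos": [300, 80, 0], "yaw": 0}, {"hand": 1, "delta_pos": [300, 80, 0], "yaw": 0}, {"hand": 1, "delta_pos": [300, 80, 0], "yaw": 0}, {"hand": 1, "delta_pos": [300, 80, 0], "yaw": 0}]'

```text
clock: 28.83
position: [394.5, -147.3, 218.2]
ee_rot: [-0.66, 0.751, -0.0, 0.0]
contact_force: [0.2, 0.2, -0.4]
gripper_width: 85.8
grasp_force: 0.0
```

```bash
python3 - <<'E'
from fit import *
s=cam('side');t=cam('top')
mods=[(cyl(56,75,0),[631.8,126.2,0,22]),(cyl(50,26,0),[631.8,126.2,0,97]),(M['log'],[615.5,15,-.124,22]),(M['square'],[604.7,-93.2,-.124,22]),(M['mat'],[631.8,125.9,0,18]),(M['mat'],[616.4,14,0,18]),(M['mat'],[604.6,-92.5,0,18])]
o=[]
for d,a,b in((t,110,180),(s,150,140)):
    im=cv2.resize(d['pixels'][a:a+150,b:b+200,::-1],(800,600),interpolation=cv2.INTER_CUBIC)
    for m,p in mods: cv2.polylines(im,[((hullpx(d,m(p))-[b,a]+.5)*4).round().astype(int)],True,(0,255,255),1)
    o.append(im)
cv2.imwrite('pics/end.png',cv2.resize(np.vstack(o)[:1200],(400,600),interpolation=cv2.INTER_AREA) if 0 else np.hstack([cv2.resize(o[0][:,:],(400,300)),cv2.resize(o[1],(400,300))]))
cv2.imwrite('pics/end_s.png',o[1]);cv2.imwrite('pics/end_t.png',o[0])
E
```

```text
(no output)
```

View pics/end_s.png

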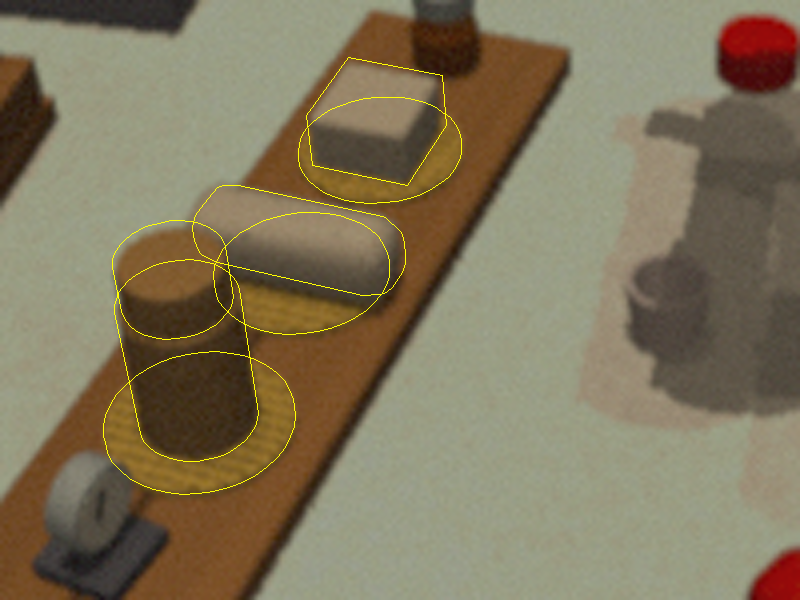

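View pics/end_t.png

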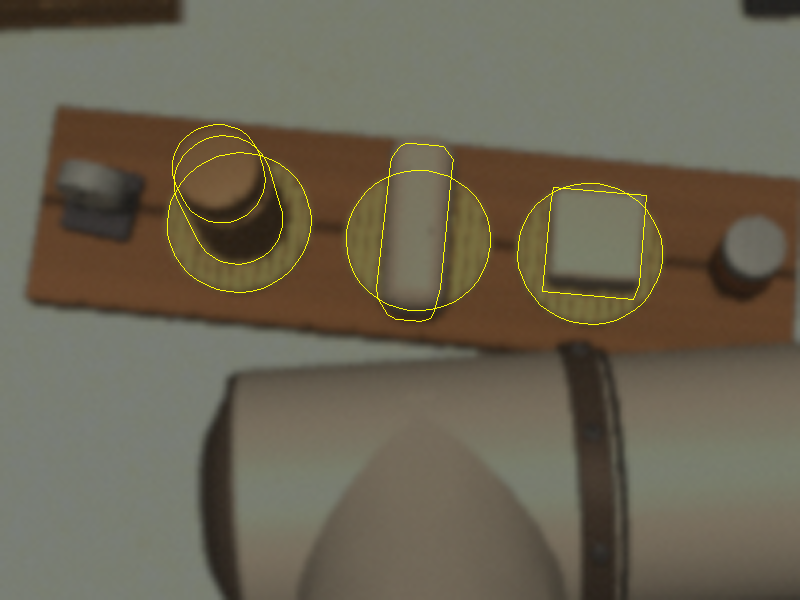

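The final views show the flat centred on the drum (side 170,265), and drum, log and square on their mats within a few mm. The gauge, jar and salt look unmoved. Handing in.

```bash
python3 -c "
from bench import workorder
print(workorder.job_done())"
```

```text
the job is handed in; nothing more can be done
None
```

The job is handed in with no verdict returned: the last pictures show the drum on the mat by the gauge with the flat cheese on top, the log across the middle mat and the square on the far mat, each centred to within a few mm, and the gauge, jar and salt cup look unmoved.

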